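Spread a snap ring over an axle stub and hold it at the groove

ROBOT

A 6-joint arm with a two-finger parallel gripper is mounted at the origin on a cart in front of the work surface, level with it; the furniture and walls round the work are solid. World frame = base frame: x ahead of the robot, y to its left, z up, the work surface at z = 0. Lengths are in m, angles in degrees, forces in N, time in s.
With the tool pointing down it reaches from about 0.3 to 0.75 m from the base axis. Payload 8.5 kg.
Tool frame: the origin (TCP) lies midway between the tips of the shut fingers; the grasp point (between the pads) lies behind it (grasp_offset is the z of the grasp point in the tool frame, in m); z points along the fingers, y is the direction in which the jaws open and shut (so a half turn about z gives the same grasp; the last joint's range is limited). The gripper opens to 85 mm and grips with 20 to 120 N. Pads are 22 mm wide; open, the fingers measure 114 mm over their backs; the gripper's body (76 mm by 85 mm) begins 54 mm behind the grasp point. The pads swing forward as they close: fully open they stand 13 mm farther back than shut.
Start: joints at [-80.346, 21.807, 74.336, -0, 83.858, -12.336], TCP at [0.206, -0.51, 0.231] pointing down, gripper open.
Joint ranges: [-178.18, 178.18], [-50.72, 133.34], [12.68, 142.11], [-81.47, 261.47], [9.98, 163.14], [-165.26, 165.26]. Speed limits (degrees/s): [136.94, 136.94, 180, 180, 180, 180].

INTERFACE

Orientations are given as a 3x3 rotation matrix whose columns are the frame's x, y, z axes.
In Python, from rig import * gives the robot as it stands.
- The arm moves only by the shell command python3 -m pendant 'ROWS' [FORCE]. ROWS is JSON, one flat list of numbers, 7 for each row, row after row: the finger opening in mm, from 0 to 85.4, then the shift along the tool's x, y, z in units of 50 mm (1.0 is 50 mm), then the turn, a rotation vector about the tool's x, y, z in units of 8 degrees (1.0 is 8 degrees). In form: [hand, dx, dy, dz, wx, wy, wz, hand, dx, dy, dz, wx, wy, wz, ...]. A call has 1 to 12 rows; each row shifts and turns the commanded pose from where the row before left it, along the tool's axes as they then stand; what a row does not reach is not made up. A row lasts 1/10 s, in which the tool goes at most 50 mm and 8.59 degrees, less where a joint would pass 70% of its speed; a pose out of reach is approached as far as the arm can. A call is refused whole if a number of a shift passes 1 or a number of a turn 1, either way. A call with a gripper value outside its range is refused whole. The fingers move at their own pace and stop on an object; FORCE is the grip in N (left out, the last holds). Time passes only in rows, so rows that do not move let the fingers close. It gives the time, the measured TCP pose, the force and the opening at its end, in the units of the state.
- observe(): the state, without advancing time (a new reading comes with each control period).
- get_image(name): name is "scene" or "side" or "wrist"; returns a dict with "frame" (400x640x3 uint8, red, green, blue), "depth" (400x640 float32, m along the optical axis (not along the pixel's ray), 0 where there is no reading), "K" (3x3 intrinsics, pixels), "rvec" (rotation vector, rad) and "tvec" (3), from world to camera coordinates, as OpenCV has them. Camera axes: x right, y down, z forward; pixel columns grow to the right and rows downward; lengths in m; the calibration is good to about 2 mm. A picture is of the moment at which its call begins.
- close_job(): hands the job in, once; it reports no verdict.
The state is a dict: "time_s": time; "q": joint angles; "qvel": joint speeds; "joint_efforts": joint torques, N m; "position": TCP position; "tool_rot": TCP orientation; "ft_force": force on the tool from outside, world axes, zero at the start; "wrist_torque": the same for the moment, N m; "grip_width": finger opening in m.
Only numpy, scipy, OpenCV 4.12 (cv2) and the standard library are available. Lean on these libraries where they do the work, as an engineer would, in place of code of your own. Each camera call takes 0.05 s, during which the arm holds its last target.

TASK

Swing the leaning axle stub upright against its stop. Then squeeze the handles of the snap-ring pliers fully so that the ring on their tips spreads, lift them off their rest with the ring still spread, and lower the ring over the stub until it sits in line with the groove, resting lightly on (or just above) the bearing face. Finish there while holding: keep the pliers upright and squeezed, do not let the ring close or let go, and leave the other things on the table where they are.

Things in the scene. Friction and masses are not known exactly. Their poses are not given: they have to be found in the camera images.
- stub_end (a point): Centre of the free end of the steel axle stub that sticks out of a round aluminium bearing housing (60 mm across). Stub 29 mm in diameter; the last 9 mm taper to 17 mm at this end. Axes of the tilting housing: z along the stub, out of the bearing; it leans toward its own -x side. This point is 90 mm from the hinge line, which is level, along y, 34 mm above the table.
- groove (a point): Point on the stub's axis at mid-height of the ring groove (24 mm diameter, 7 mm long), which begins right at the bearing's flat face. 44.5 mm below the stub's end, 3.5 mm above the bearing face; 80 mm above the table when the stub is upright. Axes as stub_end.
- axle_head (a joint): Tilt of the axle stub: 0 = upright against a hard stop, up to 0.5 rad leaning toward -x of its stand; 0.25 to 0.45 at the start. A stiff friction hinge (0.2 N m: about 4 N pushed sideways on the stub) that stays where it is left. Push the bare stub, above the housing, toward its +x side until it stops.
- axle_stand: Grey base plate of the stub's tilting stand, 110 x 100 x 10 mm, fixed to the table, with two cheeks (at +y and -y, 51 mm high) that carry the hinge. Origin on the table under the plate's centre and the hinge; x and y as the stub's.
- pliers: Snap-ring pliers, 0.2 kg, upright, tips and ring down on the rest. Origin: underside of the ring, centre of its opening when spread. z up the pliers, handles at +y and -y, ring gap and jaws at -x, ring's back at +x. Steel ring 4 mm thick, section 5 mm wide; closed 26 mm inside (too small for the stub), centre 10 mm to +x of the origin; fully spread it clears a 33 mm circle round the origin.
- grip (a point): Midway between the two black handles, at a good height to squeeze: 133 mm above the ring's underside (145 mm above the table at the start), 5 mm to +x of the pliers' origin. Handles 14 mm thick in x, end 24 mm above this point; at rest they slope apart, 56 mm over the outsides here, 65 mm at the top; squeezed they are parallel, 36 mm. Squeeze along y. Axes as pliers.
- ring_centre (a point): Centre of the spread ring's opening at mid-thickness of the ring, 2 mm above the pliers' origin, fixed to the pliers. Bring it onto the groove's point; with the ring resting on the bearing face it is 1.5 mm lower than groove. Axes as pliers.
- handle_l (a joint): How far the pliers are squeezed (angle of each handle; both move together): 0 = at rest, ring closed; 0.174 rad = limit stop, ring fully spread. A spring opens them: full squeeze needs about 10 N on each handle, so grip with 20 N or more.
- pliers_rest: Fixed grey plastic plate, 80 x 70 x 12 mm, on which the pliers stand; origin on the table below the pliers' origin, same yaw at the start; plate centre 10 mm to +x. A post 12 mm thick, 18 mm high stands on it inside the ring, so lift the pliers straight up by 35 mm or more before moving sideways.
- bag_taper: The fixed bag-taping machine at the left of the table; origin under its body. Its tape reel hangs over the table: an upright disc, 180 mm across and 20 mm thick, facing the robot, centred at about x = 0.53, y = 0.03 m, between 0.47 and 0.65 m above the table. Keep wrist and arm in front of it or below it.
- glue_stick: Bystander: white glue stick, 26 x 88 mm, standing. Origin under its centre.
- roller_a: Bystander: white spare guide roller, 37 mm wide, 34 mm high, standing on end. Origin under its centre.
- tape_measure: Bystander: grey tape measure, 32 x 65 x 54 mm. Origin under its centre.
- wax_pot: Bystander: low round white pot, 49 mm wide, 22 mm high. Origin under its centre.
Things that resemble listed ones, but are neither listed nor needed, are in the scene too. Leave any blue look-alike of the pliers_rest alone.

How it is judged:
By the outcome, as a careful person would: the job done as asked, in the order asked, and still so for the second after the job is handed in, while the arm keeps its last pose, push and grip.
It also fails if it takes over 61 s, if anything falls off the work surface, if the arm or the gripper's body presses on something with over 40 N, if the wrist force passes 120 N, or if a joint passes its speed limit or range.

## Working session

There is one attempt and no reset: what is moved stays moved. The work goes in short steps, Python scripts to look and compute and a shell command to move; the robot and the scene stay as the last step left them, time stands still between calls to the robot, and variables do not carry over. Pictures are saved under pics/ and viewed, and the job is handed in when it is done.

```bash
mkdir -p pics; ls; python3 - <<'E'
from rig import *
import cv2
s=observe();print(s)
for n in ["scene","side","wrist"]:
    im=get_image(n);cv2.imwrite(f"pics/{n}0.png",im["frame"][:,:,::-1]);print(n,im["K"].tolist(),im["rvec"],im["tvec"])
    import numpy as np
    np.savez(f"{n}0.npz",**im)
E
```

```text
pics
{'time_s': 0.0, 'q': array([-8.03449135e+01,  2.18428553e+01,  7.43862239e+01, -1.22991964e-03,
        8.38594830e+01, -1.23348627e+01]), 'qvel': array([ 0.01453037,  0.00969497, -0.06232793, -0.01373987,  0.02050327,
       -0.09615496]), 'joint_efforts': array([ 1.40665852e-03, -4.48454905e+01, -2.31286258e+01, -6.99019279e-05,
        4.70352548e-03,  6.45646821e-06]), 'position': array([ 0.20589231, -0.50967747,  0.23068566]), 'tool_rot': array([[ 9.27248731e-01,  3.74445872e-01, -2.80280622e-04],
       [ 3.74445850e-01, -9.27247537e-01,  1.52022792e-03],
       [ 3.09353555e-04, -1.51457933e-03, -9.99998805e-01]]), 'ft_force': array([-0.54921701,  0.16315168, -0.29811432]), 'wrist_torque': array([-0.07702143, -0.01376065,  0.00111401]), 'grip_width': 0.08529064553755916}
scene [[375.1574934785202, 0.0, 322.9929966894204], [0.0, 375.1574934785202, 199.08158570020072], [0.0, 0.0, 1.0]] [ 0.9776089  -2.23142301  1.24073836] [0.37318231 0.2585245  0.62677072]
side [[372.7441522170115, 0.0, 321.2558628476737], [0.0, 372.7441522170115, 202.64338842352163], [0.0, 0.0, 1.0]] [ 0.28650123 -2.75151066  1.27843989] [0.47703145 0.14323282 1.08663411]
wrist [[304.5418522123019, 0.0, 319.4903716092595], [0.0, 304.5418522123019, 202.52886666855628], [0.0, 0.0, 1.0]] [-2.3873072   1.60983621  0.24727622] [-0.55060245 -0.03795185  0.37959317]
```

View pics/scene0.png

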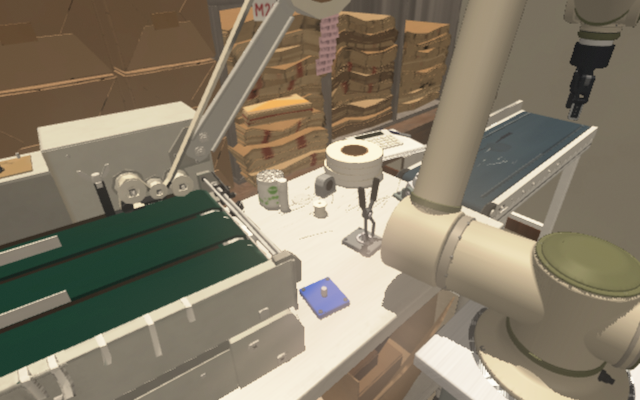

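View pics/side0.png

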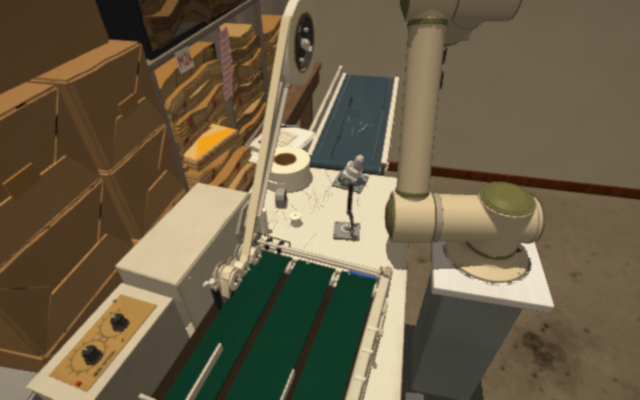

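View pics/wrist0.png

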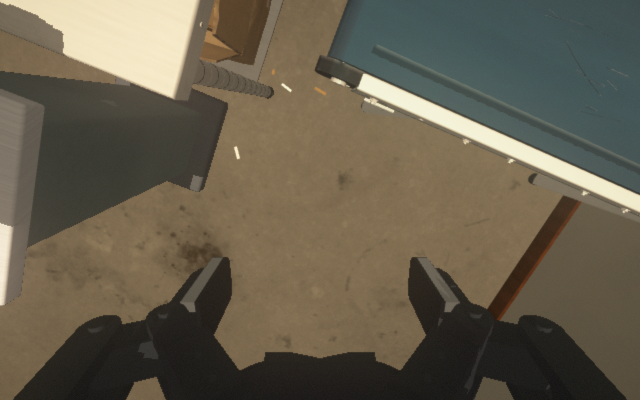

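```bash
python3 -c "
import rig;print(dir(rig))"; python3 - <<'E'
import numpy as np,cv2
for n in ["scene","side","wrist"]:
    d=np.load(f"{n}0.npz");R=cv2.Rodrigues(d["rvec"])[0];print(n,"cam pos",-R.T@d["tvec"], "fwd",R[2],"x",R[0],"y",R[1],(d["depth"]>0).mean())
E
```

```text
['MotionError', '__builtins__', '__cached__', '__doc__', '__file__', '__loader__', '__name__', '__package__', '__spec__', 'close_job', 'get_image', 'grasp_offset', 'observe']
scene cam pos [-0.04862429  0.5395057   0.55273028] fwd [ 0.63485307 -0.56870322 -0.52300882] x [-0.6727989  -0.73972275 -0.01232434] y [-0.37987263  0.3597039  -0.85223816] 0.995828125
side cam pos [0.30743452 0.820923   0.81266093] fwd [ 0.16352355 -0.747009   -0.64438933] x [-0.97793997 -0.20879647 -0.00611955] y [-0.12997486  0.63117477 -0.7646731 ] 0.9962890625
wrist cam pos [ 0.27823953 -0.48159399  0.37328857] fwd [-0.27782365 -0.11184251 -0.95409919] x [ 3.74768510e-01 -9.27118311e-01 -4.48918116e-04] y [-0.88451262 -0.35769105  0.29949045] 0.99627734375
```

```bash
cat > h.py <<'E'
import numpy as np,cv2
def cloud(d):
    K=d["K"];R=cv2.Rodrigues(np.asarray(d["rvec"]))[0];z=np.asarray(d["depth"],float)
    v,u=np.mgrid[0:z.shape[0],0:z.shape[1]]
    P=np.stack([(u-K[0,2])/K[0,0]*z,(v-K[1,2])/K[1,1]*z,z],-1)
    W=(P-np.asarray(d["tvec"]).ravel())@R
    W[z<=0]=np.nan
    return W
def crop(img,x0,y0,x1,y1,s,name):
    c=cv2.resize(np.ascontiguousarray(img[y0:y1,x0:x1,::-1]),None,fx=s,fy=s,interpolation=cv2.INTER_CUBIC)
    cv2.imwrite(name,c)
def proj(d,p):
    R=cv2.Rodrigues(np.asarray(d["rvec"]))[0]
    q=np.asarray(p)@R.T+np.asarray(d["tvec"]).ravel()
    return q[...,:2]/q[...,2:]*np.array([d["K"][0,0],d["K"][1,1]])+d["K"][:2,2]
E
python3 - <<'E'
from h import *
d=np.load("side0.npz");crop(d["frame"],240,130,400,250,5,"pics/sidec.png")
d=np.load("scene0.npz");crop(d["frame"],240,120,400,320,3,"pics/scenec.png")
E
```

```text
(no output)
```

View pics/sidec.png

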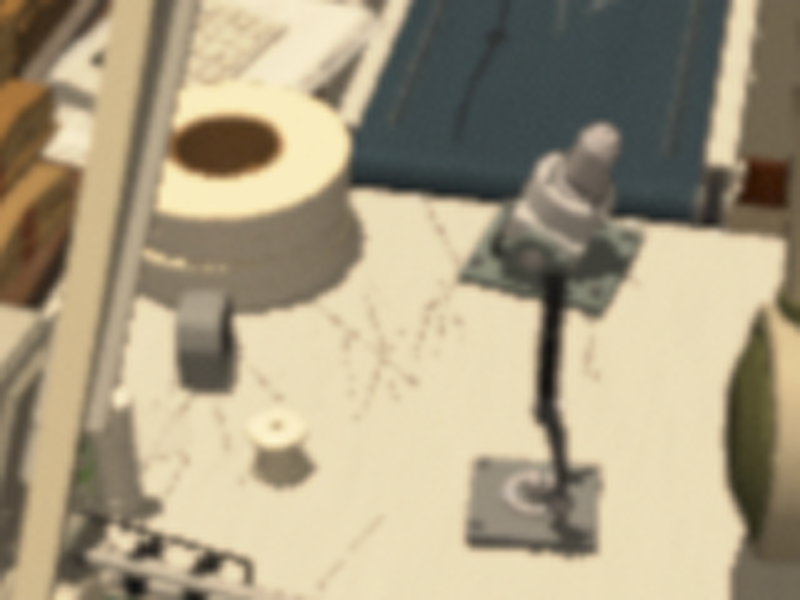

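View pics/scenec.png

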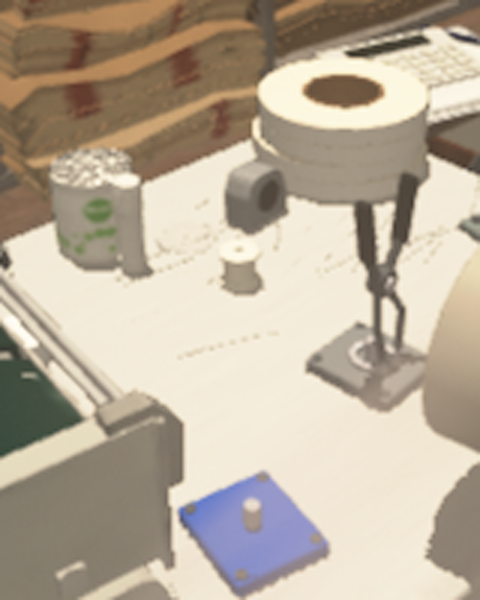

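```bash
python3 - <<'E'
from h import *
H=[];
for n in ["side0","scene0"]:
    d=np.load(n+".npz");W=cloud(d).reshape(-1,3);C=d["frame"].reshape(-1,3)
    m=(W[:,0]>.2)&(W[:,0]<.8)&(W[:,1]>-.5)&(W[:,1]<.3)&(W[:,2]>-.03)&(W[:,2]<.25)
    H.append((W[m],C[m]))
    t=W[m];
    # table height
    q=t[(abs(t[:,2])<.006)];print(n,len(t),np.median(q[:,2]),q[:,2].std())
# top view 2mm -> 1 px=1.33mm; x up, y left
s=600
img=np.zeros((480,640,3),np.uint8)
zb=np.full(img.shape[:2],-9.)
for W,C in H:
    r=((.75-W[:,0])*800).astype(int);c=((.3-W[:,1])*800).astype(int)
    for a,b,z,col in zip(r,c,W[:,2],C):
        for da in(0,1):
            for db in(0,1):
                if 0<=a+da<480 and 0<=b+db<640 and z>zb[a+da,b+db]: zb[a+da,b+db]=z;img[a+da,b+db]=col[::-1]
cv2.imwrite("pics/top.png",img)
E
```

```text
side0 16833 0.0007590436098244811 0.0016846858621209734
scene0 30820 -0.0014865066578821549 0.001321703106286687
```

View pics/top.png

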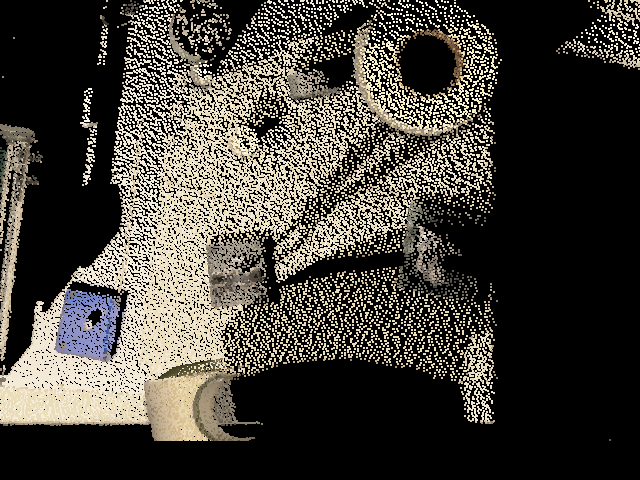

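```bash
python3 -m pendant '[85,0.57,-0.51,-0.34,0,0,0, 85,0.57,-0.51,-0.34,0,0,0, 85,0.57,-0.51,-0.34,0,0,0, 85,0.57,-0.51,-0.34,0,0,0, 85,0.57,-0.51,-0.34,0,0,0, 85,0.57,-0.51,-0.34,0,0,0, 85,0.57,-0.51,-0.34,0,0,0, 85,0.57,-0.51,-0.34,0,0,0, 85,0.57,-0.51,-0.34,0,0,0.7, 85,0,0,0,0,0,0.7, 85,0,0,0,0,0,0.7, 85,0,0,0,0,0,0.7]'; python3 - <<'E'
from rig import *
from h import *
d=get_image("wrist");np.savez("wrist1.npz",**d);cv2.imwrite("pics/w1.png",d["frame"][:,:,::-1])
s=observe();print(s["position"],s["tool_rot"],s["q"],s["time_s"],grasp_offset)
E
```

```text
time_s: 1.35
position: [0.3579, -0.2007, 0.3842]
tool_rot: [[1.0, -0.01, -0.0], [-0.01, -1.0, 0.0], [-0.0, -0.0, -1.0]]
ft_force: [-1.0, -0.5, -0.0]
grip_width: 0.0849
[ 0.35786172 -0.20084323  0.38418936] [[ 9.99882430e-01 -1.53316525e-02 -2.58981507e-04]
 [-1.53315891e-02 -9.99882434e-01  2.44972109e-04]
 [-2.62706887e-04 -2.40972710e-04 -9.99999936e-01]] [-4.59401276e+01  3.04289663e+00  7.44762523e+01 -9.24418929e-04
  1.02501256e+02  4.49381441e+01] 1.4 -0.0187
```

View pics/w1.png

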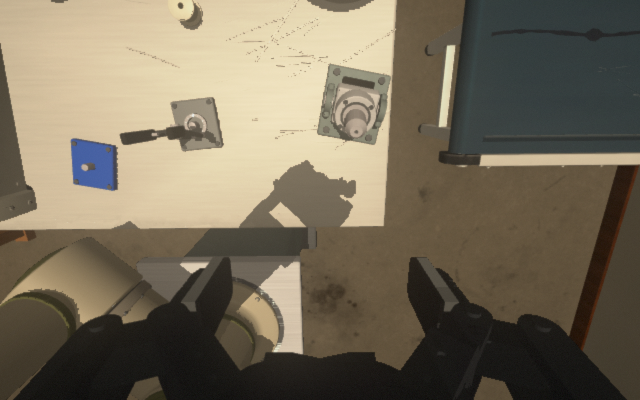

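```bash
python3 - <<'E'
from h import *
d=np.load("wrist1.npz");crop(d["frame"],305,55,405,155,6,"pics/w1s.png");crop(d["frame"],110,80,230,160,6,"pics/w1p.png")
E
```

```text
(no output)
```

View pics/w1s.png

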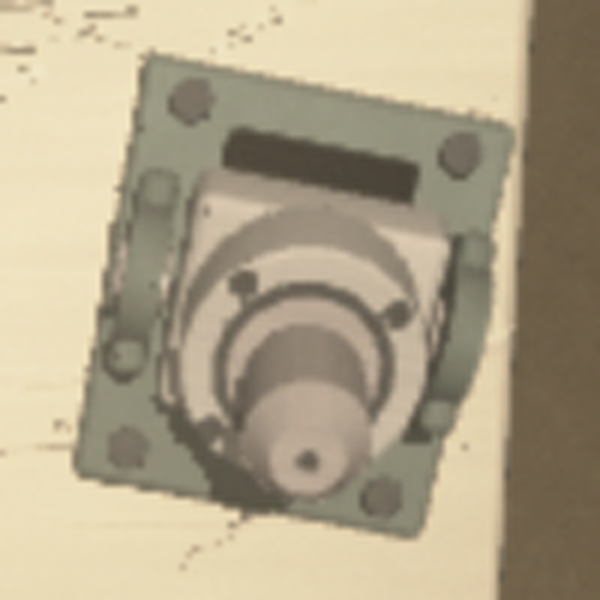

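View pics/w1p.png

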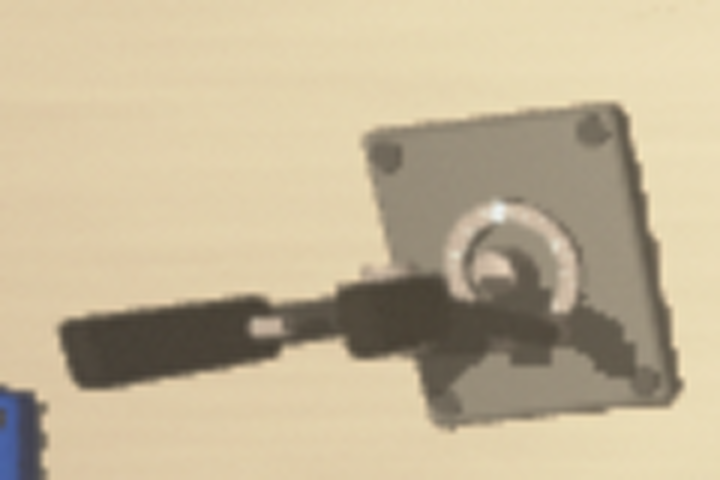

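```bash
cat >> h.py <<'E'
def ray(d,uv,z):
    uv=np.atleast_2d(uv).astype(float);K=d["K"];R=cv2.Rodrigues(np.asarray(d["rvec"]))[0];c=-R.T@np.asarray(d["tvec"]).ravel()
    D=np.c_[(uv-K[:2,2])/[K[0,0],K[1,1]],np.ones(len(uv))]@R
    return c+D*((z-c[2])/D[:,2:])
E
python3 - <<'E'
from h import *
d=np.load("wrist1.npz")
f=lambda c,o:(np.array(c)+.5)/6-.5+o
S=ray(d,f([(147,55),(513,125),(420,537),(78,475)],(305,55)),.01)
print(S,S.mean(0));
def rep(S):
    for i in range(4):
        e=S[(i+1)%4]-S[i];print(np.linalg.norm(e),np.degrees(np.arctan2(e[1],e[0])))
rep(S)
P=ray(d,f([(366,130),(615,103),(662,402),(440,425)],(110,80)),.012);print(P,P.mean(0));rep(P)
W=cloud(d);u,v=f((308,460),(305,55));print("end pix",u,v,W[int(round(v))-1:int(round(v))+2,int(round(u))])
print(W[85:125:3,175,2],W[134,180],W[134,130],W[134,150])
for z in(.1,.11,.12):print(ray(d,(u,v),z))
E
```

```text
[[ 0.49971811 -0.21780859  0.01      ]
 [ 0.48195363 -0.31373123  0.01      ]
 [ 0.3753901  -0.29408022  0.01      ]
 [ 0.39331012 -0.19866106  0.01      ]] [ 0.43759299 -0.25607027  0.01      ]
0.09755372793560065 -100.49207559866478
0.10836026574900927 169.55166357929565
0.09708729194297823 79.36356562880579
0.10811701575624715 -10.200889297190384
[[ 0.44682556  0.03641111  0.012     ]
 [ 0.45297968 -0.0308943   0.012     ]
 [ 0.37407667 -0.03489643  0.012     ]
 [ 0.36832204  0.02795108  0.012     ]] [ 4.10550987e-01 -3.57134132e-04  1.20000000e-02]
0.06758617668004617 -84.77564660687216
0.07900444471528 -177.09632159086792
0.06311041725651609 95.23169875057984
0.0789580620373884 6.150817747460603
end pix 355.9166666666667 131.25 [[ 0.40659111 -0.24949672  0.1193575 ]
 [ 0.40520739 -0.24970178  0.11789033]
 [ 0.40393685 -0.24971941  0.11802399]]
[-1.34509848e-03 -5.54293159e-04 -1.72843567e-03  2.80071243e-05
 -1.23086512e-03  1.13795369e-03  1.06286554e-02  1.29889172e-02
  1.25024039e-02  1.15241405e-02  1.02194683e-02  1.30044504e-02
  1.18749934e-02  9.18185486e-02] [ 0.40512603 -0.02690052  0.13647092] [0.40725354 0.02389125 0.15597486] [0.40453554 0.01747257 0.12403212]
[[ 0.40353562 -0.25169302  0.1       ]]
[[ 0.40429181 -0.25052358  0.11      ]]
[[ 0.405048   -0.24935414  0.12      ]]
```

```bash
python3 -m pendant '[0,0,0,0,0,0,0.59, 0,0,0,0,0,0,0.59, 0,0.03,0.1,0.7,0,0,0, 0,0.03,0.1,0.7,0,0,0, 0,0.03,0.1,0.7,0,0,0, 0,0.03,0.1,0.7,0,0,0, 0,0.03,0.1,0.7,0,0,0, 0,0.03,0.1,0.7,0,0,0, 0,0.04,0.1,0.7,0,0,0, 0,0.04,0.1,0.7,0,0,0, 0,0,0,0,0,0,0]' 20; python3 - <<'E'
from rig import *
from h import *
d=get_image("wrist");np.savez("wrist2.npz",**d);cv2.imwrite("pics/w2.png",d["frame"][:,:,::-1])
s=observe();p=s["position"];print(p,s["tool_rot"],s["time_s"],s["ft_force"],s["grip_width"])
a=np.radians(-10.3);c=np.array([.4376,-.2561]);e=p[:2]-c;print("stub frame",e@[np.cos(a),np.sin(a)],e@[-np.sin(a),np.cos(a)])
E
```

```text
time_s: 2.5
position: [0.3625, -0.2417, 0.1013]
tool_rot: [[0.985, -0.17, -0.005], [-0.17, -0.985, 0.006], [-0.006, -0.005, -1.0]]
ft_force: [-0.1, 1.4, 0.2]
grip_width: 0.0001
[ 0.36325166 -0.24231364  0.10350487] [[ 0.98538807 -0.17030343 -0.00266305]
 [-0.17029488 -0.98538807  0.00316231]
 [-0.00316269 -0.0026626  -0.99999145]] 2.55 [ 0.20215663  0.67737597 -0.02364344] 0.0001426690358060071
stub frame -0.07561524943986675 0.00027054635781963854
```

View pics/w2.png

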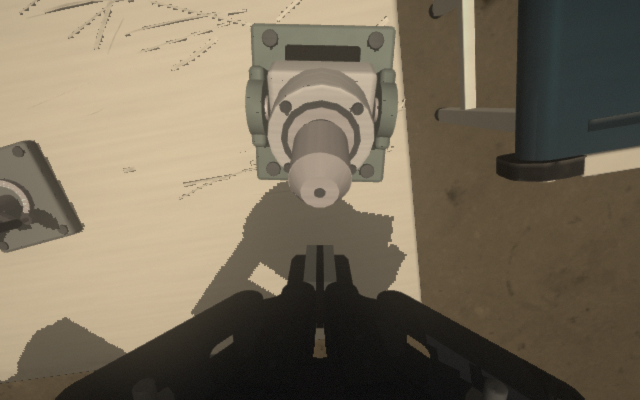

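```bash
python3 -m pendant '[0,0,0,0.2,0,0,0, 0,0.12,0,0,0,0,0, 0,0.12,0,0,0,0,0, 0,0.12,0,0,0,0,0, 0,0.12,0,0,0,0,0, 0,0.1,0,0,0,0,0, 0,0.1,0,0,0,0,0, 0,0.08,0,0,0,0,0, 0,0.06,0,0,0,0,0, 0,0.04,0,0,0,0,0, 0,0,0,0,0,0,0]'; cat > st.py <<'E'
from rig import *
from h import *
s=observe();p=s["position"];print(p,s["time_s"],s["ft_force"],s["wrist_torque"],s["grip_width"])
a=np.radians(-10.3);c=np.array([.4376,-.2561]);e=p[:2]-c;print("stub frame",e@[np.cos(a),np.sin(a)],e@[-np.sin(a),np.cos(a)])
E
python3 st.py
```

```text
time_s: 3.65
position: [0.4065, -0.2502, 0.0943]
tool_rot: [[0.985, -0.171, 0.0], [-0.171, -0.985, -0.0], [0.0, 0.0, -1.0]]
ft_force: [-0.8, 0.2, 1.2]
grip_width: -0.0002
[ 0.40652609 -0.25017423  0.09433536] 3.65 [-0.81194479  0.18100023  1.17728425] [0.04989649 0.12346511 0.00183431] -0.00023450165137851146
stub frame -0.031632691316237846 0.00027419276139848916
```

```bash
python3 -m pendant '[0,0.03,0,0,0,0,0, 0,0.03,0,0,0,0,0, 0,0.03,0,0,0,0,0, 0,0.03,0,0,0,0,0, 0,0,0,0,0,0,0]'; python3 st.py
```

```text
time_s: 4.15
position: [0.4113, -0.251, 0.0943]
tool_rot: [[0.985, -0.171, -0.002], [-0.171, -0.985, 0.001], [-0.002, -0.0, -1.0]]
ft_force: [-8.0, -0.4, 4.8]
grip_width: 0.0
[ 0.41127492 -0.2509841   0.0943123 ] 4.15 [-8.04939821 -0.3602819   4.78261269] [ 0.0594532   1.30035148 -0.04246042] 1.4993180069893612e-05
stub frame -0.026815581265366057 0.0003264724865392085
```

```bash
python3 -m pendant '[0,0.02,0,0,0,0,0, 0,0.02,0,0,0,0,0, 0,0,0,0,0,0,0]'; python3 st.py;  python3 - <<'E'
from rig import *
from h import *
d=get_image("wrist");np.savez("wrist3.npz",**d);crop(d["frame"],200,0,440,260,3,"pics/w3.png")
d=get_image("side");np.savez("side3.npz",**d);crop(d["frame"],310,120,410,200,7,"pics/s3.png")
E
```

```text
time_s: 4.45
position: [0.4114, -0.251, 0.0943]
tool_rot: [[0.985, -0.17, -0.007], [-0.17, -0.985, 0.002], [-0.007, -0.0, -1.0]]
ft_force: [-19.1, -0.3, 11.5]
grip_width: -0.0003
[ 0.41140358 -0.25095255  0.09429309] 4.45 [-19.08019424  -0.30552153  11.4709679 ] [-0.03912435  2.90654634 -0.04481933] -0.0003339221845652854
stub frame -0.02669463669081103 0.0003805208028726597
```

View pics/w3.png

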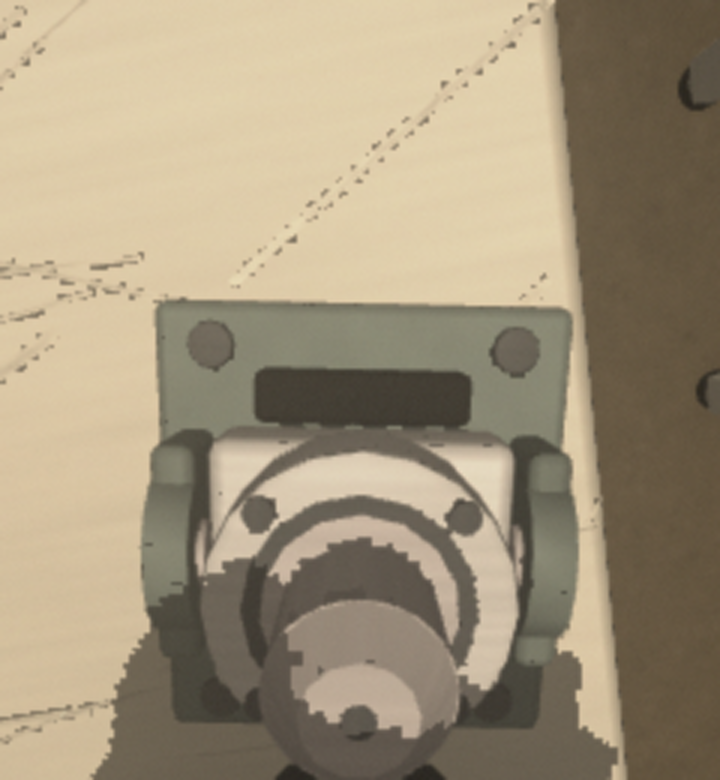

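View pics/s3.png

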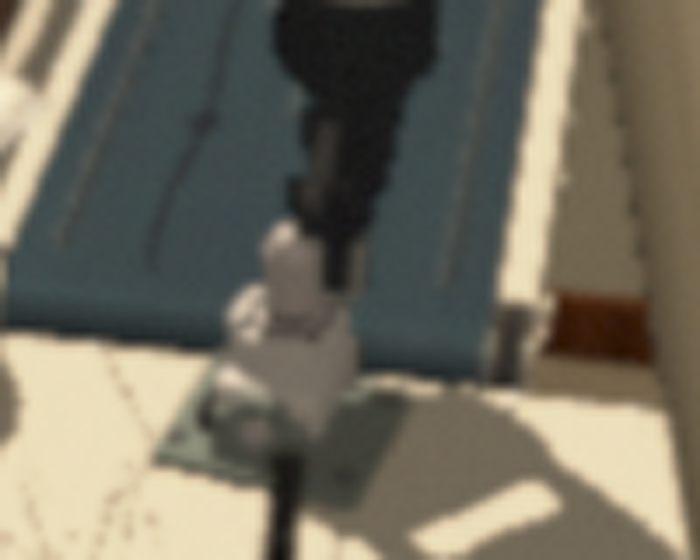

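```bash
python3 -m pendant '[0,-0.2,0,0,0,0,0, 0,-0.5,0,0,0,0,0, 0,-0.5,0,0,0,0,0, 0,0,-0.8,0,0,0,0, 85,0,0,-0.8,0,0,0, 85,0,0,-0.8,0,0,0, 85,0,0,-0.8,0,0,0, 85,0,0,-0.8,0,0,0, 85,0,0,0,0,0,0]';python3 st.py;  python3 - <<'E'
from rig import *
from h import *
d=get_image("wrist");np.savez("wrist4.npz",**d);cv2.imwrite("pics/w4.png",d["frame"][:,:,::-1])
E
```

```text
time_s: 5.45
position: [0.3634, -0.2031, 0.2589]
tool_rot: [[0.985, -0.171, 0.008], [-0.171, -0.985, -0.007], [0.009, 0.006, -1.0]]
ft_force: [0.2, 0.5, -0.8]
grip_width: 0.0719
[ 0.36343723 -0.20309671  0.2588556 ] 5.45 [ 0.17817492  0.53340115 -0.75785084] [ 0.03335495 -0.01539369  0.01807271] 0.07193494179658363
stub frame -0.08244474583526479 0.038888674083650474
```

View pics/w4.png

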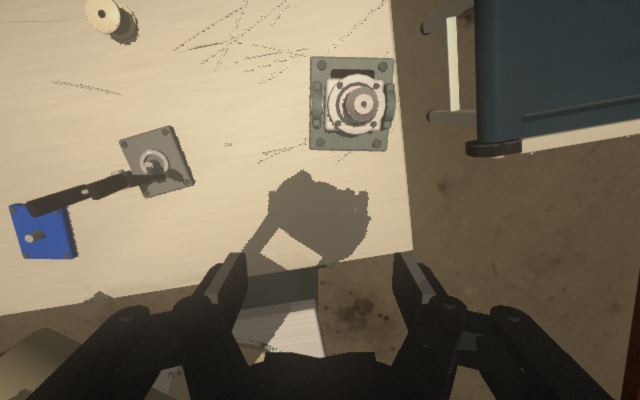

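```bash
python3 -m pendant '[85,0,0,0,0,0,0]';python3 st.py;python3 -c "
from rig import *
print(observe()['q'])"; python3 - <<'E'
from rig import *
from h import *
d=get_image("wrist");np.savez("wrist4.npz",**d)
crop(d["frame"],300,50,400,160,6,"pics/w4s.png")
crop(d["frame"],10,110,210,270,4,"pics/w4p.png")
E
```

```text
time_s: 5.6
position: [0.3617, -0.2016, 0.2536]
tool_rot: [[0.985, -0.171, -0.0], [-0.171, -0.985, 0.001], [-0.0, -0.001, -1.0]]
ft_force: [-0.8, -0.3, -1.0]
grip_width: 0.0846
[ 0.36168291 -0.20156823  0.25355274] 5.6 [-0.79674181 -0.26368604 -0.98737711] [-0.00552326 -0.00969695  0.02083734] 0.08464838779496538
stub frame -0.08444408838949362 0.04007884412093197
[-4.56301411e+01  6.92299467e+00  9.13201164e+01  2.05753034e-02
  8.17876607e+01  5.42136363e+01]
```

View pics/w4s.png

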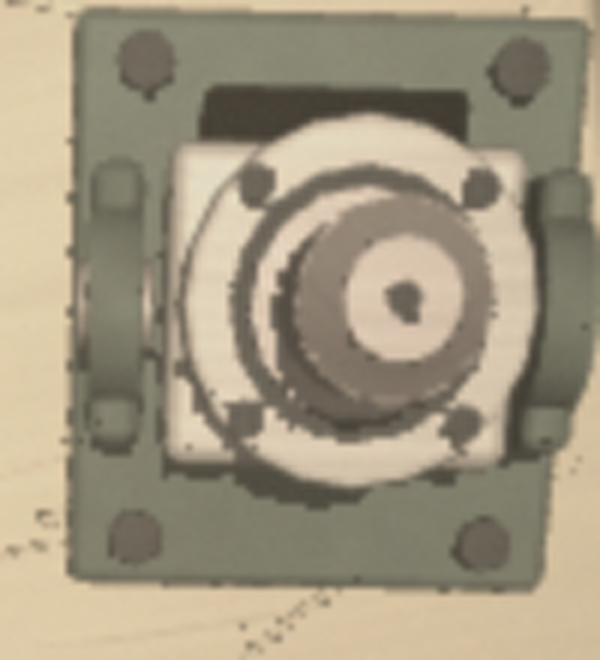

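View pics/w4p.png

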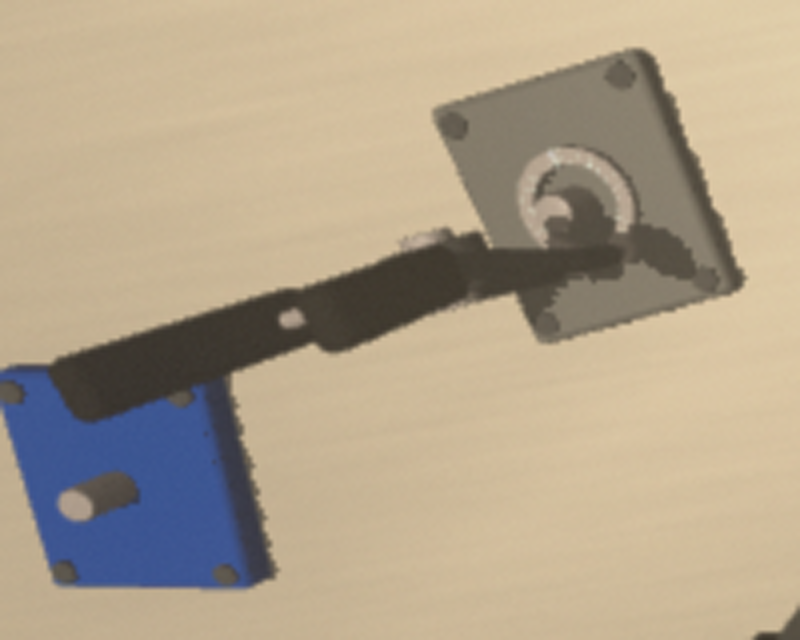

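```bash
python3 - <<'E'
from h import *
d=np.load("wrist4.npz")
f=lambda c,o,s:(np.array(c)+.5)/s-.5+o
S=ray(d,f([(80,10),(588,22),(542,588),(70,578)],(300,50),6),.01)
print(S.mean(0));
def rep(S):
    for i in range(4):
        e=S[(i+1)%4]-S[i];print(np.linalg.norm(e),np.degrees(np.arctan2(e[1],e[0])))
rep(S)
E=f((405,298),(300,50),6);print("end",ray(d,E,.124)); 
# bearing flange disc centre (z .0765): ellipse extents
print("bearing", ray(d,f((362,299),(300,50),6),.0765))
W=cloud(d);print(W[int(E[1])-1:int(E[1])+3,int(E[0])-3:int(E[0])+5:2,2])
P=ray(d,f([(434,108),(645,50),(735,288),(545,340)],(10,110),4),.012);print(P,P.mean(0));rep(P)
# ring & handles from cloud
m=(W[...,2]>.11)&(W[...,0]>.36)&(W[...,0]<.45)&(abs(W[...,1])<.06)
Q=W[m];print(len(Q))
for lo in np.arange(.11,.18,.01):
    q=Q[(Q[:,2]>=lo)&(Q[:,2]<lo+.01)]
    if len(q):print(lo,len(q),q[:,1].min(),q[:,1].max(),[ (round(g[:,0].min(),4),round(g[:,0].max(),4),round(g[:,1].mean(),4)) for g in (q[q[:,1]>0],q[q[:,1]<0]) if len(g)])
E
```

```text
[ 0.43764571 -0.25581922  0.01      ]
0.09750036128900912 -101.05129307115773
0.1077550852844117 169.44542371881772
0.09892167991329746 78.96724413422953
0.10778414158832891 -11.310257580062995
end [[ 0.43768378 -0.25590726  0.124     ]]
bearing [[ 0.43860957 -0.25600088  0.0765    ]]
[[0.12328249 0.12478006 0.12458805 0.12353561]
 [0.12471207 0.12479793 0.12384109 0.12543993]
 [0.12359374 0.12384231 0.12475726 0.12315065]
 [0.12444265 0.12419618 0.12434669 0.12384623]]
[[ 0.44643202  0.036251    0.012     ]
 [ 0.4519693  -0.03350687  0.012     ]
 [ 0.37545913 -0.03873945  0.012     ]
 [ 0.36923501  0.02770966  0.012     ]] [ 0.41077386 -0.00207141  0.012     ]
0.0699772973277726 -85.46146397213376
0.07668889013068968 -176.08760162217584
0.06673997336751292 95.3511355657672
0.07766809628622137 6.313715173773518
1750
0.11 100 -0.023793074636472178 0.022513030659487742 [(np.float64(0.397), np.float64(0.4105), np.float64(0.017)), (np.float64(0.4006), np.float64(0.4143), np.float64(-0.0224))]
0.12 265 -0.025728924541560432 0.021323443977663777 [(np.float64(0.3965), np.float64(0.4104), np.float64(0.0174)), (np.float64(0.4011), np.float64(0.4145), np.float64(-0.0239))]
0.13 279 -0.02749490360575352 0.02328246918911905 [(np.float64(0.3961), np.float64(0.4103), np.float64(0.0196)), (np.float64(0.4009), np.float64(0.4148), np.float64(-0.0257))]
0.13999999999999999 320 -0.029219831267398935 0.02484915651141613 [(np.float64(0.396), np.float64(0.4101), np.float64(0.0213)), (np.float64(0.401), np.float64(0.4151), np.float64(-0.0275))]
0.14999999999999997 345 -0.03117594857462118 0.02713247566082184 [(np.float64(0.3959), np.float64(0.4099), np.float64(0.0231)), (np.float64(0.4016), np.float64(0.4151), np.float64(-0.0292))]
0.15999999999999998 441 -0.03151601235215891 0.03223313717974134 [(np.float64(0.3959), np.float64(0.4098), np.float64(0.0259)), (np.float64(0.4014), np.float64(0.4153), np.float64(-0.0283))]
```

```bash
python3 -m pendant '[85,0,0,0,0,0,-0.96, 85,0,0,0,0,0,-0.96, 85,0.18,-0.56,0.15,0,0,0, 85,0.18,-0.56,0.15,0,0,0, 85,0.18,-0.56,0.15,0,0,0, 85,0.18,-0.56,0.15,0,0,0, 85,0.18,-0.56,0.15,0,0,0, 85,0.18,-0.56,0.15,0,0,0, 85,0.18,-0.54,0.15,0,0,0, 85,0,0,0,0,0,0, 85,0,0,0,0,0,0]';python3 - <<'E'
from rig import *
from h import *
s=observe();print(s["position"],s["tool_rot"],s["ft_force"],s["grip_width"],s["q"])
d=get_image("wrist");np.savez("wrist5.npz",**d);cv2.imwrite("pics/w5.png",d["frame"][:,:,::-1])
E
```

```text
time_s: 6.75
position: [0.4054, -0.0014, 0.2009]
tool_rot: [[0.995, 0.097, -0.002], [0.097, -0.995, 0.001], [-0.002, -0.001, -1.0]]
ft_force: [0.2, 0.3, -0.9]
grip_width: 0.0847
[ 0.40544197 -0.00139891  0.200905  ] [[ 9.95236120e-01  9.74714524e-02 -2.09325997e-03]
 [ 9.74727237e-02 -9.95238064e-01  5.13898310e-04]
 [-2.03320159e-03 -7.15485911e-04 -9.99997677e-01]] [ 0.20652424  0.32785096 -0.87410919] 0.08474457303805373 [-1.70393588e+01  8.99710733e+00  9.82140247e+01 -7.31560095e-03
  7.29121665e+01  6.73691713e+01]
```

View pics/w5.png

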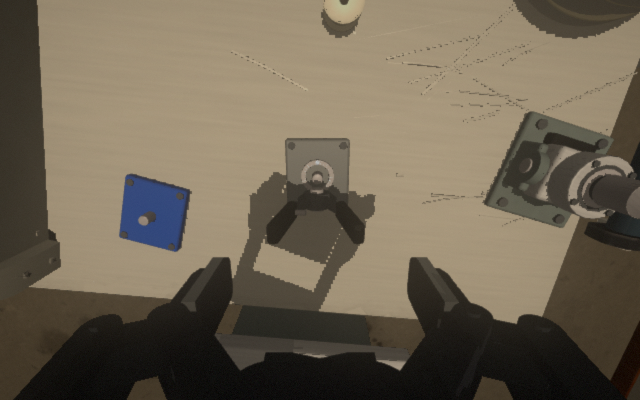

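```bash
python3 - <<'E'
from h import *
d=np.load("wrist5.npz");W=cloud(d)
R=np.array([[.99524,.09747],[.09747,-.99524]]);p=np.array([.40544,-.0014])
Q=W[(W[...,2]>.1)&(W[...,2]<.18)&(abs(W[...,1])<.06)&(W[...,0]>.37)&(W[...,0]<.44)]
T=(Q[:,:2]-p)@R
for lo in np.arange(.10,.18,.01):
    m=(Q[:,2]>=lo)&(Q[:,2]<lo+.01);t=T[m]
    for g in(t[t[:,1]>0],t[t[:,1]<0]):
        if len(g)>3:print(round(lo,2),len(g),g.min(0).round(4),g.max(0).round(4))
f=lambda c:np.array(c,float)
P=ray(d,[(286,138.5),(349,138.5)],.012);print((P[:,:2]-p)@R)
crop(d["frame"],240,120,400,260,5,"pics/w5c.png")
E
```

```text
0.1 78 [-0.0034  0.0036] [0.005  0.0133]
0.1 86 [-0.003  -0.0182] [ 0.007  -0.0031]
0.11 85 [-0.0057  0.0091] [0.0076 0.0203]
0.11 66 [-0.0054 -0.0246] [ 0.0074 -0.0134]
0.12 85 [-0.0061  0.014 ] [0.0078 0.0226]
0.12 146 [-0.0063 -0.0265] [ 0.0075 -0.0104]
0.13 99 [-0.0055  0.0158] [0.0077 0.0245]
0.13 102 [-0.0056 -0.0295] [ 0.0077 -0.0198]
0.14 108 [-0.006   0.0173] [0.0077 0.0256]
0.14 115 [-0.006  -0.0296] [ 0.0077 -0.0215]
0.15 129 [-0.0056  0.0192] [0.0076 0.0278]
0.15 136 [-0.0061 -0.0321] [ 0.0079 -0.0234]
0.16 271 [-0.0059  0.0209] [0.0077 0.0293]
0.16 274 [-0.0059 -0.0335] [ 0.0077 -0.0251]
[[ 0.04523186 -0.03515104]
 [ 0.04525165  0.03223738]]
```

View pics/w5c.png

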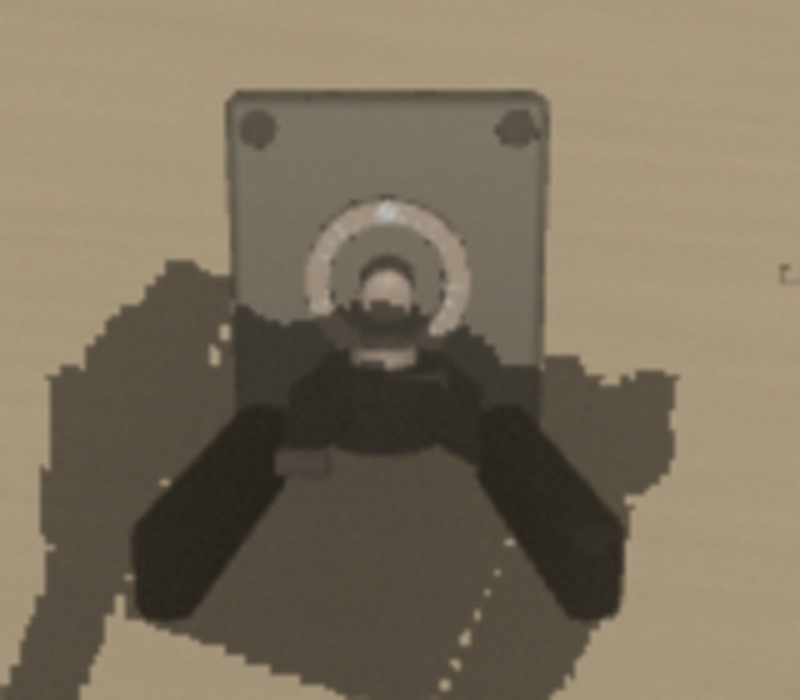

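```bash
python3 -m pendant '[85,0.02,-0.04,0,0,0,0, 85,0,0,0.4,0,0,0, 85,0,0,0.4,0,0,0, 85,0,0,0.4,0,0,0, 85,0,0,0.34,0,0,0, 85,0,0,0,0,0,0]';python3 st.py; python3 - <<'E'
from rig import *
from h import *
d=get_image("wrist");cv2.imwrite("pics/w6.png",d["frame"][:,:,::-1])
E
```

```text
time_s: 7.4
position: [0.4057, 0.0, 0.1235]
tool_rot: [[0.996, 0.095, -0.004], [0.095, -0.996, 0.001], [-0.003, -0.001, -1.0]]
ft_force: [-0.7, 0.1, 0.6]
grip_width: 0.0849
[4.05674917e-01 1.77112003e-05 1.23464165e-01] 7.4 [-0.74396903  0.10795869  0.64211647] [ 0.00499613  0.0090064  -0.03943915] 0.0848778230587928
stub frame -0.07720502570428232 0.24628210842115808
```

View pics/w6.png

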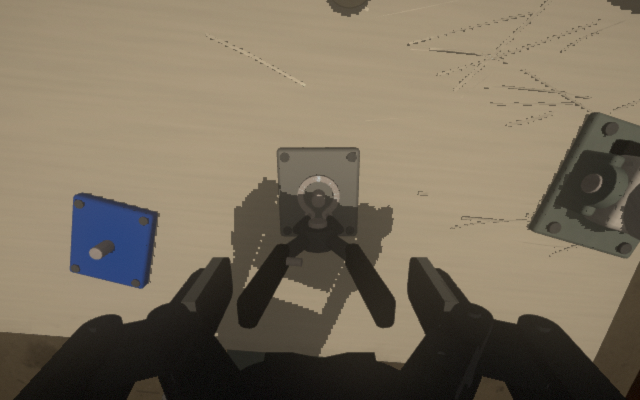

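```bash
python3 -m pendant '[85,0,-0.02,0,0,0,0, 60,0,0,0,0,0,0, 50,0,0,0,0,0,0, 42,0,0,0,0,0,0, 36,0,0,0,0,0,0, 30,0,0,0,0,0,0, 25,0,0,0,0,0,0, 20,0,0,0,0,0,0, 20,0,0,0,0,0,0, 20,0,0,0,0,0,0]' 45;python3 st.py; python3 - <<'E'
from rig import *
from h import *
d=get_image("wrist");np.savez("wrist7.npz",**d);cv2.imwrite("pics/w7.png",d["frame"][:,:,::-1])
E
```

```text
time_s: 8.45
position: [0.4077, 0.0021, 0.1269]
tool_rot: [[0.995, 0.095, 0.005], [0.095, -0.995, 0.001], [0.005, -0.001, -1.0]]
ft_force: [-1.8, 6.8, 20.8]
grip_width: 0.0345
[0.40767658 0.00209945 0.12688282] 8.45 [-1.8258215   6.83808601 20.81052154] [ 1.58220507  0.42805981 -0.09038628] 0.0344530831197539
stub frame -0.07560784021300782 0.2486882044500326
```

View pics/w7.png

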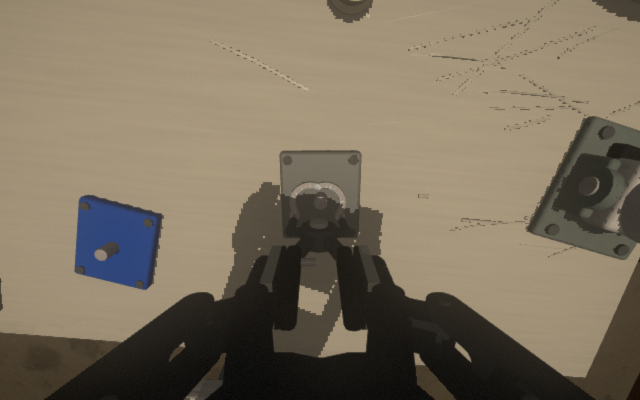

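```bash
python3 -m pendant '[20,0,0,-0.1,0,0,0, 20,0,0,-0.1,0,0,0, 20,0,0,-0.2,0,0,0, 20,0,0,-0.2,0,0,0, 20,0,0,-0.2,0,0,0, 20,0,0,-0.2,0,0,0, 20,0,0,0,0,0,0]' 50;python3 st.py; python3 - <<'E'
from rig import *
from h import *
for n in("wrist","side","scene"):
    d=get_image(n);np.savez(n+"8.npz",**d);cv2.imwrite(f"pics/{n}8.png",d["frame"][:,:,::-1])
    if n=="wrist":crop(d["frame"],220,130,420,340,3,"pics/w8c.png")
    if n=="side":crop(d["frame"],300,130,400,260,5,"pics/s8c.png")
    if n=="scene":crop(d["frame"],310,140,430,260,5,"pics/c8c.png")
print(observe()["tool_rot"])
E
```

```text
time_s: 9.2
position: [0.4069, 0.0012, 0.1758]
tool_rot: [[0.995, 0.096, 0.002], [0.096, -0.995, -0.001], [0.002, 0.001, -1.0]]
ft_force: [-0.0, -1.1, -2.7]
grip_width: 0.0333
[0.4068864  0.0012128  0.17577151] 9.2 [-0.03489967 -1.05073577 -2.69580854] [-0.01031226 -0.01089984 -0.01919111] 0.033346992832055826
stub frame -0.07622674568227343 0.24767455439800543
[[ 9.95382794e-01  9.59811985e-02 -8.38423313e-04]
 [ 9.59813791e-02 -9.95383114e-01  1.77789468e-04]
 [-8.17487962e-04 -2.57441603e-04 -9.99999633e-01]]
```

View pics/w8c.png

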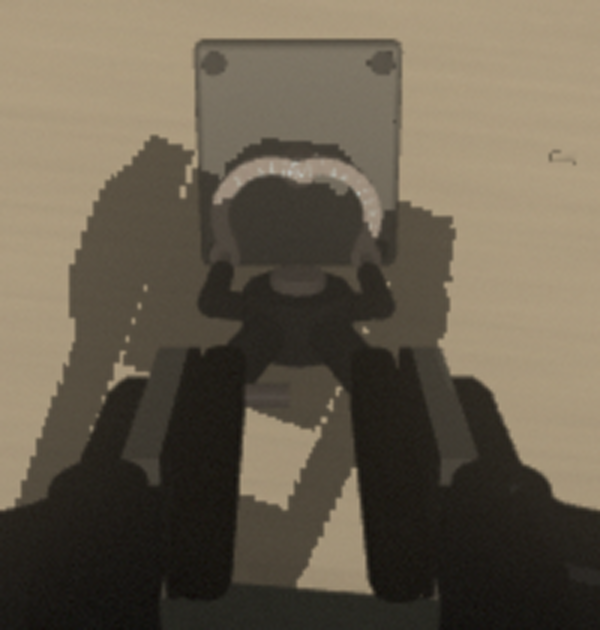

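View pics/s8c.png

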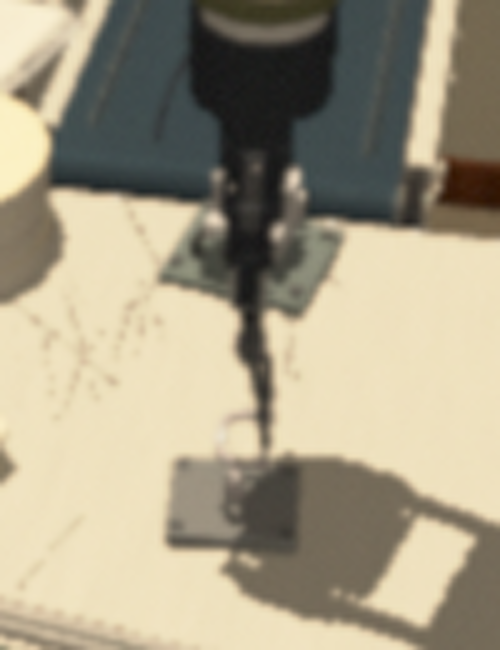

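View pics/c8c.png

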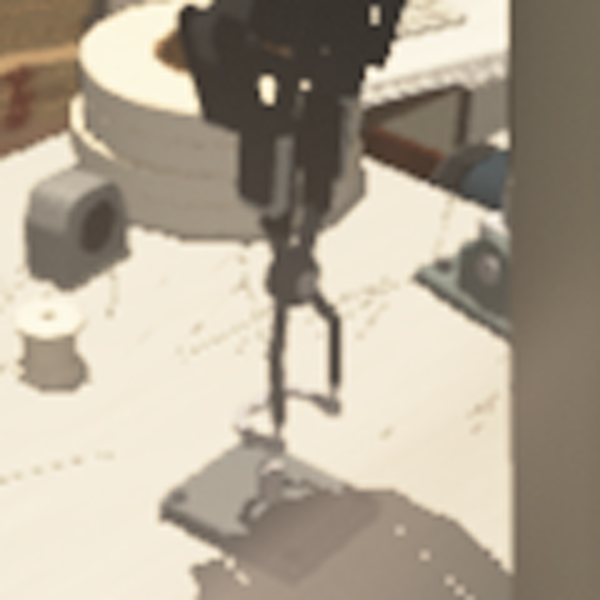

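```bash
cat > ring.py <<'E'
import sys
from h import *
def ringpts(name,p,R,zoff=.113,show=True):
    d=np.load(name);W=cloud(d)
    T=(W-p)@R     # tool frame
    m=(T[...,0]>-.02)&(T[...,0]<.045)&(abs(T[...,1])<.04)&(abs(T[...,2]-zoff)<.012)
    return W,T,m,d
if __name__=="__main__":
    p=np.array([.40689,.00121,.17577]);R=np.array([[ .995383,.095981,-.000838],[.095981,-.995383,.000178],[-.000817,-.000257,-1]])
    for n in("wrist8.npz","scene8.npz","side8.npz"):
        W,T,m,d=ringpts(n,p,R)
        t=T[m];print(n,len(t))
        if len(t)>3:
            print(t.min(0),t.max(0),np.median(t,0))
        if n[0]=="w":
            # plane fit on ring
            b=t[t[:,0]>.0]
            A=np.c_[b[:,:2],np.ones(len(b))];c,r,_,_=np.linalg.lstsq(A,b[:,2],rcond=None);res=b[:,2]-A@c
            print("plane",c,res.std(),len(b)); k=abs(res)<.0025;c,_,_,_=np.linalg.lstsq(A[k],b[k,2],rcond=None);print(c,k.sum())
            for lo in np.arange(-.016,.04,.004):
                g=t[(t[:,0]>=lo)&(t[:,0]<lo+.004)]
                if len(g):print(round(lo,3),len(g),g[:,1].min().round(4),g[g[:,1]<0][:,1].max().round(4) if (g[:,1]<0).any() else None,g[g[:,1]>0][:,1].min().round(4) if (g[:,1]>0).any() else None,g[:,1].max().round(4),np.median(g[:,2]).round(4))
E
python3 ring.py
```

```text
wrist8.npz 704
[-0.01725061 -0.02531741  0.10266974] [0.01709018 0.0243884  0.11594161] [ 0.00639788 -0.00045141  0.11134922]
plane [0.03370996 0.00899275 0.11117938] 0.0009680814428800361 441
[0.02176197 0.01168866 0.11122545] 430
-0.016 61 -0.0253 -0.0173 0.0163 0.0244 0.1112
-0.012 83 -0.025 -0.0172 0.0164 0.0243 0.1112
-0.008 60 -0.0242 -0.0181 0.018 0.0241 0.1114
-0.004 56 -0.0249 -0.0197 0.0195 0.0241 0.1112
0.0 52 -0.0249 -0.0195 0.0187 0.0241 0.1113
0.004 59 -0.0238 -0.0169 0.0168 0.0232 0.1115
0.008 106 -0.022 -0.0005 0.0004 0.0214 0.1112
0.012 185 -0.0187 -0.0004 0.0004 0.0177 0.1115
0.016 39 -0.0126 -0.0022 0.0013 0.0115 0.1118
scene8.npz 106
[-0.01842494 -0.0291416   0.10112477] [0.01649155 0.02315845 0.11763669] [-0.00387054 -0.00971006  0.11378614]
side8.npz 57
[-0.01998188 -0.02727755  0.10277442] [0.01362845 0.02500627 0.11627494] [ 0.00019805 -0.00953028  0.11164404]
```

```bash
python3 - <<'E'
from ring import *
p=np.array([.40689,.00121,.17577]);R=np.array([[ .995383,.095981,-.000838],[.095981,-.995383,.000178],[-.000817,-.000257,-1]])
W,T,m,d=ringpts("wrist8.npz",p,R)
t=T[m]
for y in np.arange(-.026,.027,.002):
    g=t[(abs(t[:,1]-y)<.001)&(t[:,0]>-.004)]
    if len(g):print(round(y,3),g[:,0].min().round(4),g[:,0].max().round(4))
# render rectified at ring top plane
g=np.mgrid[-0.03:0.04:.0001,-.04:.04:.0001];X=g[0][::-1];
P=np.stack([X,g[1],np.full_like(X,.1113)],-1)@R.T+p
uv=proj(d,P).astype(np.float32)
im=cv2.remap(d["frame"],uv[...,0],uv[...,1],cv2.INTER_CUBIC)[:,:,::-1].copy()
for k in range(-30,40,10): cv2.putText(im,str(k),(0,700-(k+30)*10-1),0,.4,(0,0,255));cv2.line(im,(0,699-(k+30)*10),(12,699-(k+30)*10),(0,0,255))
cv2.circle(im,(400,699-240),165,(0,255,0),1)
cv2.imwrite("pics/rect.png",im[:600])
E
```

```text
-0.024 -0.0035 0.006
-0.022 -0.0038 0.01
-0.02 -0.0037 0.0118
-0.018 0.0052 0.0131
-0.016 0.0078 0.0148
-0.014 0.0098 0.0158
-0.012 0.0109 0.0164
-0.01 0.0115 0.0166
-0.008 0.0121 0.0171
-0.006 0.0124 0.0171
-0.004 0.0117 0.017
-0.002 0.0106 0.0163
-0.0 0.0108 0.0154
0.002 0.0107 0.0165
0.004 0.0115 0.0167
0.006 0.0122 0.0169
0.008 0.0124 0.0166
0.01 0.0113 0.0164
0.012 0.0105 0.0161
0.014 0.0096 0.0154
0.016 0.0073 0.0145
0.018 0.0032 0.0129
0.02 -0.0031 0.0113
0.022 -0.0038 0.009
0.024 -0.0037 0.0055
```

View pics/rect.png

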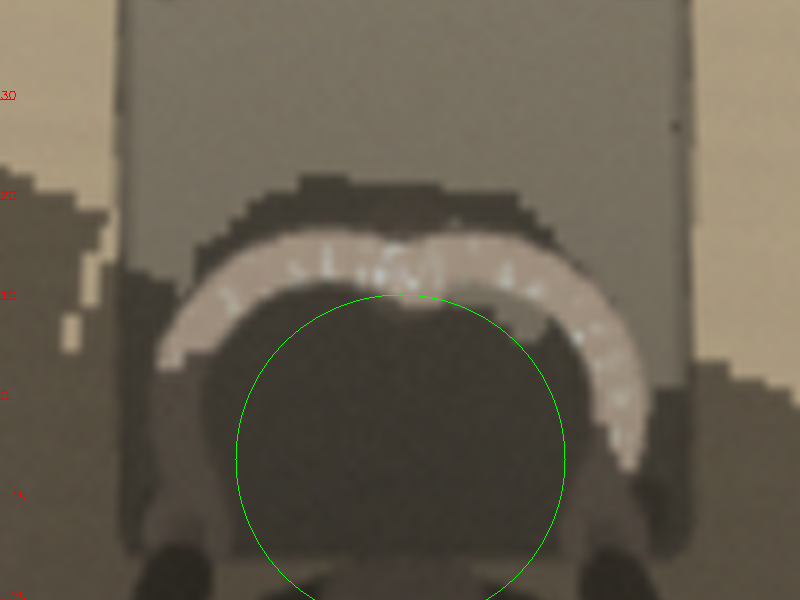

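```bash
python3 -m pendant '[20,0.02,0.2,-0.1,0,0,0, 20,0.02,0.4,-0.2,0,0,0, 20,0.02,0.5,-0.3,0,0,0, 20,0.02,0.5,-0.3,0,0,0, 20,0.02,0.5,-0.3,0,0,0, 20,0.02,0.5,-0.3,0,0,0, 20,0.02,0.5,-0.3,0,0,0, 20,0.02,0.5,0,0,0,0, 20,0.02,0.5,0,0,0,0, 20,0.02,0.5,0,0,0,0, 20,0.02,0.4,0,0,0,0, 20,0.02,0.18,0,0,0,0]';python3 -m pendant '[20,0,0,0,0,0,0, 20,0,0,0,0,0,0]'; python3 - <<'E'
from rig import *
from h import *
for n in("wrist","side","scene"):
    d=get_image(n);np.savez(n+"9.npz",**d)
    if n=="wrist":cv2.imwrite(f"pics/{n}9.png",d["frame"][:,:,::-1]);crop(d["frame"],220,130,420,330,4,"pics/w9c.png")
    if n=="side":crop(d["frame"],310,60,410,190,5,"pics/s9c.png")
s=observe();print(s["position"],s["tool_rot"],s["ft_force"],s["q"],s["grip_width"])
np.savez("s9.npz",p=s["position"],R=s["tool_rot"])
E
```

```text
time_s: 10.55
position: [0.4431, -0.2573, 0.2644]
tool_rot: [[0.996, 0.094, -0.001], [0.094, -0.996, 0.0], [-0.001, -0.0, -1.0]]
ft_force: [0.4, -0.4, -2.7]
grip_width: 0.0335
time_s: 10.75
position: [0.4431, -0.2547, 0.2647]
tool_rot: [[0.995, 0.096, -0.0], [0.096, -0.995, 0.001], [-0.0, -0.001, -1.0]]
ft_force: [1.2, 0.1, -1.3]
grip_width: 0.0335
[ 0.44323868 -0.25442132  0.26502736] [[ 9.95289437e-01  9.69480417e-02  1.13501576e-04]
 [ 9.69480406e-02 -9.95289444e-01  1.51945921e-05]
 [ 1.14440006e-04 -4.11926168e-06 -9.99999993e-01]] [-0.768846   -0.22243612 -2.1844502 ] [-4.31504886e+01  1.65355159e+01  7.66708844e+01  5.09075677e-03
  8.67894507e+01  4.12857744e+01] 0.0332976127532711
```

View pics/w9c.png

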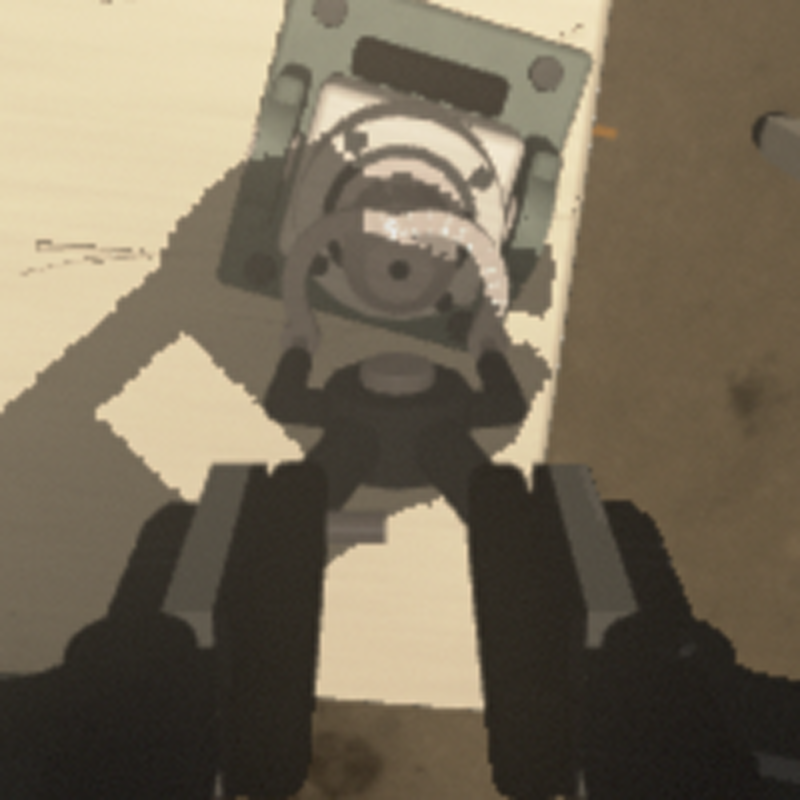

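View pics/s9c.png

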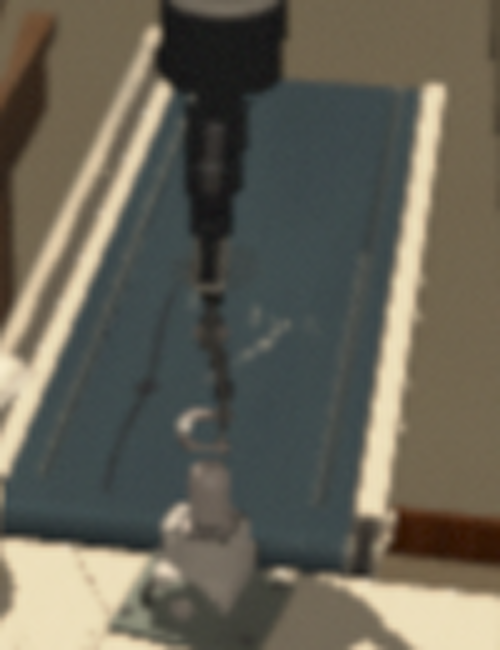

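```bash
python3 - <<'E'
from h import *
d=np.load("wrist9.npz");s=np.load("s9.npz");p,R=s["p"],s["R"]
e=ray(d,((400+.5)/4-.5+220,(268+.5)/4-.5+130),.124)[0];print("end",e,(e-p)@R)
T=(cloud(d)-p)@R
m=(T[...,0]>-.02)&(T[...,0]<.03)&(abs(T[...,1])<.04)&(abs(T[...,2]-.113)<.005);t=T[m]
print(np.median(t[:,2]))
for x in np.arange(-.01,.008,.002):
    g=t[abs(t[:,0]-x)<.001]
    l=g[g[:,1]<0];r=g[g[:,1]>0];print(round(x,3),l[:,1].min().round(4),l[:,1].max().round(4),r[:,1].min().round(4),r[:,1].max().round(4))
g=t[(abs(t[:,1])<.001)];print("back",g[:,0].min(),g[:,0].max())
for dd,nm in((-.01,'a'),):
  pass
E
```

```text
end [ 0.43807305 -0.2560053   0.124     ] [-0.005311    0.0010763   0.14102675]
0.11173428584900753
-0.01 -0.0241 -0.0173 0.0173 0.0234
-0.008 -0.0232 -0.018 0.0181 0.0234
-0.006 -0.0241 -0.0188 0.0189 0.0242
-0.004 -0.0249 -0.0196 0.0198 0.0242
-0.002 -0.0248 -0.0203 0.0196 0.0242
0.0 -0.0248 -0.0203 0.0197 0.024
0.002 -0.0239 -0.0195 0.0188 0.024
0.004 -0.0238 -0.0186 0.0178 0.0232
0.006 -0.023 -0.0177 0.017 0.0223
back 0.010000914338766275 0.015143891435874914
```

```bash
python3 -m pendant '[20,0.02,0.025,0,0,0,0, 20,0,0,0.1,0,0,0, 20,0,0,0.2,0,0,0, 20,0,0,0.2,0,0,0, 20,0,0,0.1,0,0,0, 20,0,0,0.06,0,0,0, 20,0,0,0.04,0,0,0, 20,0,0,0,0,0,0]';python3 - <<'E'
from rig import *
from h import *
for n in("wrist","side","scene"):
    d=get_image(n);np.savez(n+"10.npz",**d)
    if n=="wrist":crop(d["frame"],220,130,420,330,4,"pics/w10c.png")
    if n=="side":crop(d["frame"],310,60,410,190,5,"pics/s10c.png")
s=observe();print(s["position"],s["tool_rot"],s["ft_force"],s["wrist_torque"],s["grip_width"])
np.savez("s10.npz",p=s["position"],R=s["tool_rot"])
E
```

```text
time_s: 11.7
position: [0.4444, -0.2564, 0.2297]
tool_rot: [[0.995, 0.096, -0.0], [0.096, -0.995, 0.0], [-0.0, -0.0, -1.0]]
ft_force: [-0.4, 0.3, -2.0]
grip_width: 0.0338
[ 0.4445176  -0.25643732  0.23010502] [[ 9.95373277e-01  9.60823351e-02  4.74122749e-04]
 [ 9.60825299e-02 -9.95373288e-01 -4.06631990e-04]
 [ 4.32858968e-04  4.50305529e-04 -9.99999805e-01]] [ 0.00523283 -0.56482632 -0.93781679] [ 0.00681659 -0.05611877 -0.00396332] 0.03379300638275542
```

View pics/w10c.png

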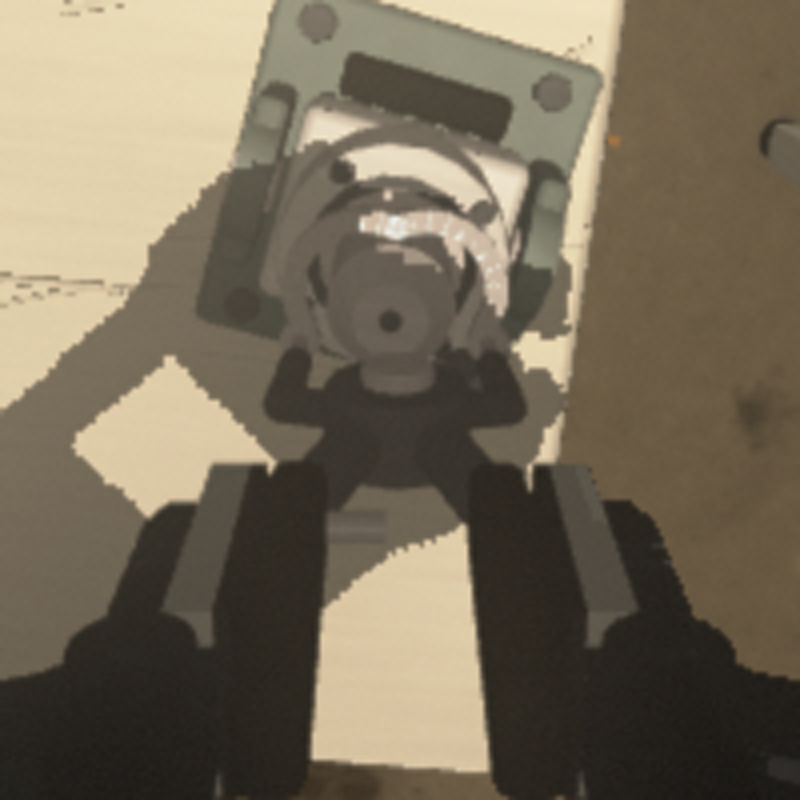

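View pics/s10c.png

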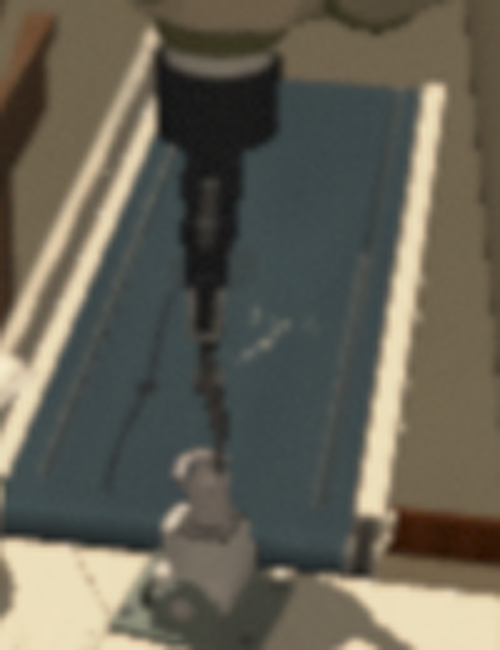

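```bash
python3 - <<'E'
from h import *
d=np.load("wrist10.npz");s=np.load("s10.npz");p,R=s["p"],s["R"]
e=ray(d,((391+.5)/4-.5+220,(320+.5)/4-.5+130),.124)[0];print("end",e,(e-p)@R)
T=(cloud(d)-p)@R
m=(T[...,0]>-.02)&(T[...,0]<.03)&(abs(T[...,1])<.04)&(abs(T[...,2]-.113)<.005);t=T[m]
print(np.median(t[:,2]))
for x in np.arange(-.006,.008,.002):
    g=t[abs(t[:,0]-x)<.001]
    l=g[g[:,1]<0];r=g[g[:,1]>0];print(round(x,3),l[:,1].min().round(4),r[:,1].max().round(4))
E
```

```text
end [ 0.43784654 -0.25591635  0.124     ] [-0.00663607 -0.0012073   0.10610162]
0.11187367155578846
-0.006 -0.0244 0.024
-0.004 -0.0251 0.0239
-0.002 -0.025 0.0237
0.0 -0.0251 0.0238
0.002 -0.0242 0.0237
0.004 -0.0241 0.0229
0.006 -0.0232 0.0228
```

```bash
python3 -m pendant '[20,-0.01,-0.015,0,0,0,0, 20,0,0,0.06,0,0,0, 20,0,0,0.1,0,0,0, 20,0,0,0.1,0,0,0, 20,0,0,0.1,0,0,0, 20,0,0,0.1,0,0,0, 20,0,0,0.1,0,0,0, 20,0,0,0.06,0,0,0, 20,0,0,0.04,0,0,0, 20,0,0,0,0,0,0, 20,0,0,0,0,0,0]';python3 - <<'E'
from rig import *
from h import *
for n in("wrist","side","scene"):
    d=get_image(n);np.savez(n+"11.npz",**d)
    if n=="wrist":crop(d["frame"],220,130,420,330,4,"pics/w11c.png")
    if n=="side":crop(d["frame"],310,100,410,210,7,"pics/s11c.png")
s=observe();print(s["position"],s["tool_rot"],s["ft_force"],s["wrist_torque"],s["grip_width"])
np.savez("s11.npz",p=s["position"],R=s["tool_rot"])
E
```

```text
time_s: 12.95
position: [0.4439, -0.2557, 0.197]
tool_rot: [[0.995, 0.096, 0.0], [0.096, -0.995, -0.0], [0.0, 0.0, -1.0]]
ft_force: [-0.2, -0.4, -1.3]
grip_width: 0.0334
[ 0.44388907 -0.25571885  0.19700979] [[ 9.95379526e-01  9.60182944e-02  2.92901603e-04]
 [ 9.60183728e-02 -9.95379526e-01 -2.66418970e-04]
 [ 2.65967164e-04  2.93311923e-04 -9.99999922e-01]] [-0.07807786  0.78536974 -1.55341628] [-0.03369771 -0.05792052 -0.05103669] 0.0336114274476111
```

View pics/w11c.png

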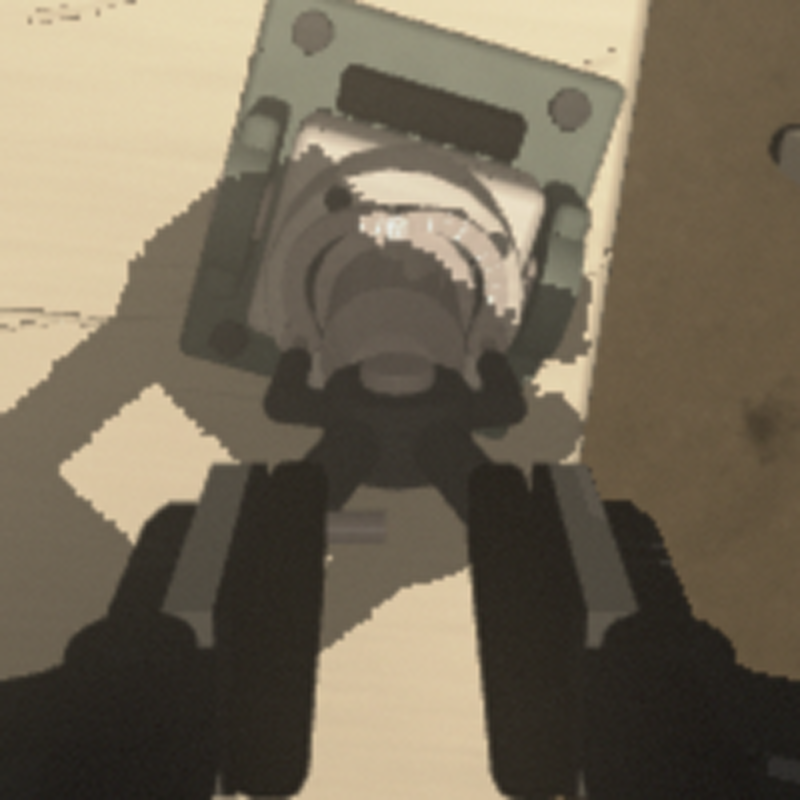

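View pics/s11c.png

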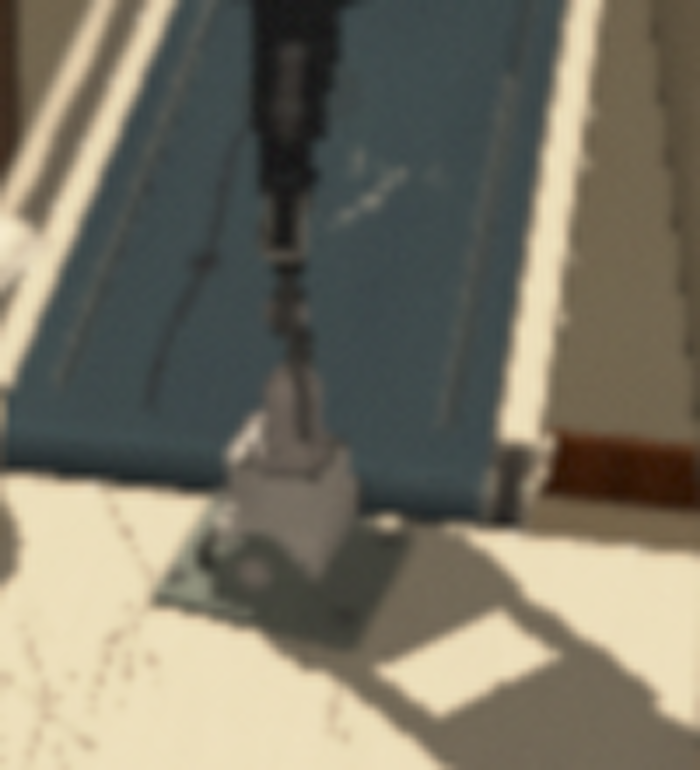

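```bash
python3 -m pendant '[20,0,0,0.03,0,0,0, 20,0,0,0.03,0,0,0, 20,0,0,0,0,0,0, 20,0,0,0,0,0,0]'; python3 -m pendant '[20,0,0,0.02,0,0,0, 20,0,0,0,0,0,0, 20,0,0,0,0,0,0]'
```

```text
time_s: 13.5
position: [0.4438, -0.2557, 0.1938]
tool_rot: [[0.995, 0.096, -0.0], [0.096, -0.995, 0.0], [-0.0, -0.0, -1.0]]
ft_force: [-0.0, -0.5, -1.6]
grip_width: 0.0334
time_s: 13.8
position: [0.4438, -0.2557, 0.1928]
tool_rot: [[0.995, 0.096, -0.0], [0.096, -0.995, 0.0], [-0.0, -0.0, -1.0]]
ft_force: [-0.1, 0.3, -1.9]
grip_width: 0.0338
```

```bash
for i in 1; do python3 -m pendant '[20,0,0,0.01,0,0,0, 20,0,0,0,0,0,0, 20,0,0,0,0,0,0]';  python3 -m pendant '[20,0,0,0.01,0,0,0, 20,0,0,0,0,0,0, 20,0,0,0,0,0,0]'; done | grep -E 'posi|ft'; python3 - <<'E'
from rig import *
from h import *
d=get_image("wrist");s=observe();p,R=s["position"],s["tool_rot"];print(p,s["ft_force"])
np.savez("wrist12.npz",**d);crop(d["frame"],270,160,370,240,8,"pics/w12c.png")
W=cloud(d);T=(W-p)@R
f=(np.hypot(W[...,0]-.4377,W[...,1]+.2559));
m=(f<.029)&(W[...,2]>.07)&(W[...,2]<.095)&(T[...,0]>-.01)
h,e=np.histogram(W[m][:,2],np.arange(.07,.095,.001));print(list(zip(e.round(3),h)))
E
```

```text
position: [0.4438, -0.2557, 0.1923]
ft_force: [-0.4, 0.1, -2.0]
position: [0.4438, -0.2557, 0.1918]
ft_force: [0.1, 0.2, -1.5]
[ 0.44384495 -0.25567028  0.19183813] [ 0.03223121  0.66682281 -1.722506  ]
[(np.float64(0.07), np.int64(0)), (np.float64(0.071), np.int64(0)), (np.float64(0.072), np.int64(0)), (np.float64(0.073), np.int64(6)), (np.float64(0.074), np.int64(63)), (np.float64(0.075), np.int64(278)), (np.float64(0.076), np.int64(374)), (np.float64(0.077), np.int64(149)), (np.float64(0.078), np.int64(53)), (np.float64(0.079), np.int64(119)), (np.float64(0.08), np.int64(301)), (np.float64(0.081), np.int64(114)), (np.float64(0.082), np.int64(6)), (np.float64(0.083), np.int64(8)), (np.float64(0.084), np.int64(9)), (np.float64(0.085), np.int64(9)), (np.float64(0.086), np.int64(10)), (np.float64(0.087), np.int64(12)), (np.float64(0.088), np.int64(5)), (np.float64(0.089), np.int64(14)), (np.float64(0.09), np.int64(10)), (np.float64(0.091), np.int64(11)), (np.float64(0.092), np.int64(7)), (np.float64(0.093), np.int64(13))]
```

View pics/w12c.png

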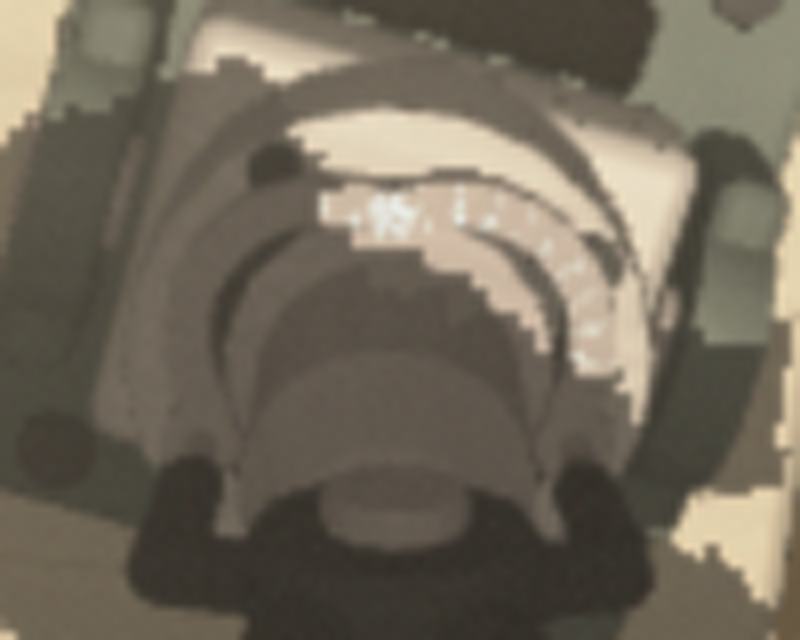

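```bash
python3 -m pendant '[20,0,0,0.008,0,0,0, 20,0,0,0,0,0,0, 20,0,0,0,0,0,0, 20,0,0,0,0,0,0]' | grep -E 'posi|ft|grip'; for i in 1 2 3; do python3 -c "
from rig import *
s=observe();print(s['ft_force'],s['wrist_torque'])
get_image('side')"; done
```

```text
position: [0.4438, -0.2557, 0.1914]
ft_force: [-0.3, -0.4, -1.4]
grip_width: 0.0336
[-0.26661628 -0.35709803 -1.36387733] [-0.00601327  0.01104299  0.04355485]
[-0.51761597  0.5966887  -1.88738558] [ 0.01325756 -0.06518842  0.00170437]
[ 0.30070557 -0.69047141 -2.18759416] [-0.02907717 -0.00521155 -0.01680501]
```

```bash
python3 -m pendant '[20,0,0,0.008,0,0,0, 20,0,0,0,0,0,0, 20,0,0,0,0,0,0, 20,0,0,0,0,0,0]' | grep -E 'posi|ft|grip'; for i in 1 2 3; do python3 -c "
from rig import *
s=observe();print(s['position'],s['ft_force'],s['wrist_torque'])
get_image('side')"; done
```

```text
position: [0.4439, -0.2557, 0.1913]
ft_force: [-0.3, 1.3, 2.8]
grip_width: 0.0336
[ 0.44390254 -0.25568404  0.19129134] [-0.32495371  1.25930123  2.83532992] [ 0.21984342  0.15210211 -0.01678383]
[ 0.44387942 -0.2557119   0.19130584] [-0.20730013  1.22105836  2.84597188] [0.24250734 0.21965361 0.05054898]
[ 0.44390017 -0.25569966  0.19128652] [-0.38719738  0.7010832   3.48799522] [ 0.21562769  0.13662038 -0.00378289]
```

```bash
python3 -m pendant '[20,0,0,-0.004,0,0,0, 20,0,0,0,0,0,0, 20,0,0,0,0,0,0, 20,0,0,0,0,0,0]'; python3 - <<'E'
from rig import *
from h import *
d=get_image("wrist");s=observe();p,R=s["position"],s["tool_rot"];print(p,s["ft_force"],s["grip_width"])
W=cloud(d);T=(W-p)@R
m=(T[...,0]>-.004)&(T[...,0]<.018)&(abs(T[...,1])<.026)&(W[...,2]>.0785)&(W[...,2]<.083);t=T[m]
for x in np.arange(-.002,.008,.002):
    g=t[(abs(t[:,0]-x)<.001)&(abs(t[:,1])>.0165)];print(round(x,3),g[:,1].min().round(4),g[:,1].max().round(4))
e=np.array([.4378,-.2559,.1])-p;print("stub in tool",e@R)
cv2.imwrite("pics/w13.png",d["frame"][:,:,::-1])
d=get_image("scene");cv2.imwrite("pics/c13.png",d["frame"][:,:,::-1])
E
```

```text
time_s: 15.95
position: [0.4439, -0.2557, 0.1913]
tool_rot: [[0.995, 0.096, 0.0], [0.096, -0.995, -0.0], [0.0, 0.0, -1.0]]
ft_force: [-0.6, 0.1, 2.6]
grip_width: 0.0336
[ 0.44386037 -0.25571053  0.19127213] [-1.0953245   1.11503145  4.66482518] 0.033560345501100264
-0.002 -0.025 0.0239
0.0 -0.025 0.0239
0.002 -0.025 0.0238
0.004 -0.024 0.0228
0.006 -0.0231 0.0238
stub in tool [-0.00605906 -0.00040326  0.09127153]
```

View pics/w13.png

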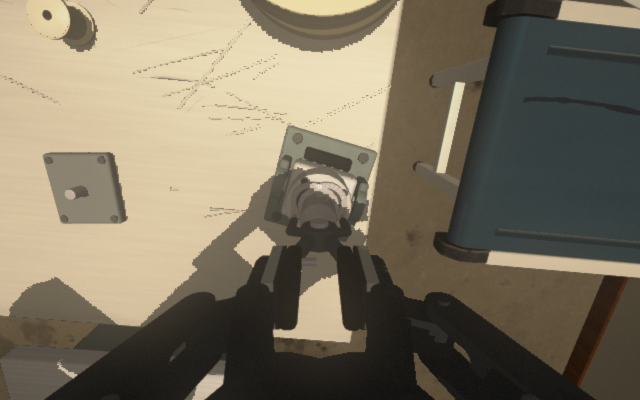

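View pics/c13.png

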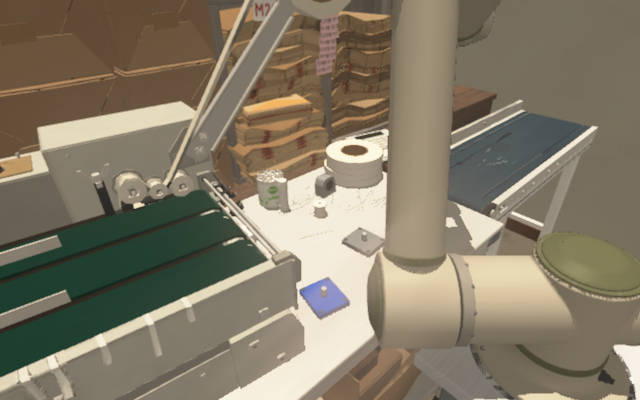

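```bash
python3 -m pendant '[20,0,0,-0.006,0,0,0, 20,0,0,0,0,0,0, 20,0,0,0,0,0,0, 20,0,0,0,0,0,0, 20,0,0,0,0,0,0]'; python3 st.py
```

```text
time_s: 16.55
position: [0.4438, -0.2557, 0.1914]
tool_rot: [[0.995, 0.096, -0.0], [0.096, -0.995, 0.0], [-0.0, -0.0, -1.0]]
ft_force: [0.2, -0.2, 0.0]
grip_width: 0.0337
[ 0.44379605 -0.25568253  0.19135562] 16.55 [ 0.15261905 -0.15609888  0.00426081] [-0.03183186 -0.01521858  0.0262504 ] 0.033721547797837745
stub frame 0.006021556347904359 0.0015186118054441346
```

Contact is now light, roughly the pliers' own weight. I'm handing the job in.

```bash
python3 -c "
from rig import *
print(close_job())"
```

```text
the job is handed in; nothing more can be done
None
```

The job is handed in, with the robot clock at about 16.6 s. The stub is upright, and the spread ring sits round it, resting lightly on the bearing face while the gripper still holds the pliers squeezed.

**What I did**
- **Stub:** I pushed it with the shut fingers until the force rose to 19 N without further movement. The stub end then measured at about z = 0.124 m, directly over the stand's centre.
- **Pliers:** I squeezed the handles at 45 N, then held at 50 N. The gripper read about 34 mm, near the nominal 36 mm, and the picture showed the ring spread. I lifted them about 49 mm and carried them in front of and below the tape reel.
- **Ring:** I centred it over the stub from wrist images and lowered it. First contact read about 3 N. I then backed off about 0.5 mm.

**Last checks**
- **Position:** the ring was centred on the stub to about 0.5 mm, and the tool was vertical.
- **Contact:** the vertical force was about 0 N, against about -1.7 N hanging free, so the ring rests on the face with roughly 2 N.
- **Grip:** the opening held steady at 33.7 mm.
- **Other objects:** the ones visible in the last pictures looked undisturbed. I did not measure them.

**Slips and disagreements**
- One typing slip sent the empty gripper 40 mm sideways during a retreat; it touched nothing.
- While squeezing, the closing pads pushed down on the pliers and the wrist force rose to about 21 N. It cleared as soon as I lifted.
- A plane fit to the ring suggested a tilt of 1 to 2 degrees, which is within depth noise, so I did not correct it.

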